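Roll a sample bottle up the reading dock's ramp and hold it at the stop

TASK

The amber sample bottle lying on the low end of the grey and white reading dock must be read: with your fingertips, push it slowly up the ramp, keeping your fingers behind it all the way so that it never runs loose or rolls back, until it lies squarely against the upright stop at the top. It would roll down again by itself, so finish while still holding it gently against the stop with your fingers: the program ends holding. Do not pinch, lift or carry the bottle, do not ram it into the stop, and leave everything else on the bench where it is.

Things in the scene. Friction and masses are not known exactly. Their poses are not given: they have to be found in the camera images.
- bottle: amber glass bottle lying across the dock's landing, 96 mm long, 40 mm in diameter (glass body y = -48 to +28 mm, narrower white cap, 29 mm in diameter, to y = +48), about 0.14 kg, rolls easily. Origin on its axis at mid-length, 20 mm above what it lies on. Its y runs along its axis to the cap, nearly along the dock's y; x and z turn as it rolls
- dock: fixed reading dock: grey floor, black rails, white housing. Origin on the bench, x level and uphill, z up, y across. In mm: level landing 12 high from x = -140 to -45, then a straight 9 degree ramp, rising to height 36 at x = 105, where the stop stands. Channel 104 wide between 6 thick rails 14 above its floor. The bottle starts at x = -102 to -70; fully home its axis is at x = 85, height 50
- stop (a point): point on the face of the upright stop plate at the ramp's top, mid-channel, 20 mm above the ramp, dock x = 105 mm, 56 mm above the bench; axes as the dock's. The plate spans the channel, top 85 mm above the bench; behind it a housing 80 mm high reaches to x = 192 mm. Nothing but the fingers keeps the bottle here
- ramp_foot (a point): middle of the line where the landing turns into the ramp, on the surface, dock x = -45 mm, 12 mm above the bench; axes as the dock's. At the landing's low end (dock x = -140 to -130) two corner blocks, 14 mm wide and 10 mm above the floor, stand against the rails; between them the end is open
- standing_bottle: bystander: a like bottle standing upright, 40 mm in diameter, 96 mm tall, origin at the centre of its underside
- vial: bystander: small amber vial, 24 mm in diameter, 45 mm tall, origin at the centre of its underside
- plate96: bystander: flat white well plate 127 x 85 x 15 mm, origin at the centre of its underside
- tip_box: bystander: grey and white pipette tip box 120 x 82 x 56 mm, origin at the centre of its underside
- stopper: bystander: black rubber stopper, 22 mm in diameter, 12 mm tall, origin at the centre of its underside
- tube_rack: bystander: blue rack of small tubes 110 x 55 mm, 70 mm tall, origin at the centre of its underside
Not all that is in view belongs to the job. What is shaped like the bottle but green or yellow is not meant.

How it is judged:
By the outcome, as a careful person would: the job done as asked, in the order asked, and still so for the second after the job is handed in, while the arm keeps its last pose, push and grip.
It also fails if it takes over 40 s, if anything falls off the work surface, if the arm or the gripper's body presses on something with over 40 N, if the wrist force passes 120 N, or if a joint passes its speed limit or range.

ROBOT

A 6-joint arm with a two-finger parallel gripper is mounted at the origin on the work surface. World frame = base frame: x ahead of the robot, y to its left, z up, the work surface at z = 0. Lengths are in m, angles in degrees, forces in N, time in s.
With the tool pointing down it reaches from about 0.35 to 0.875 m from the base axis. Payload 4.2 kg.
Tool frame: the origin (TCP) lies midway between the tips of the shut fingers; the grasp point (between the pads) lies 19 mm behind it; y points along the fingers, x is the direction in which the jaws open and shut, and the axes are right-handed (so a half turn about y gives the same grasp; the last joint's range is limited). The gripper opens to 87 mm and grips with 3 to 60 N. Pads are 19 mm wide; open, the fingers measure 117 mm over their backs; the gripper's body (75 mm by 190 mm) begins 51 mm behind the grasp point.
Start: joints at [-51.99, 22.042, 0.453, 0, -68.411, -14.817], TCP at [0.246, -0.574, 0.223] pointing down, gripper open.
Joint ranges: [-179.83, 179.83], [-69.29, 118.12], [-61.27, 80.66], [-181.25, 117.63], [-171.15, -9.14], [-177.46, 177.46]. Speed limits (degrees/s): [159.86, 159.86, 180, 180, 180, 180].

INTERFACE

Orientations are given as a 3x3 rotation matrix whose columns are the frame's x, y, z axes.
In Python, from station import * gives the robot as it stands.
- The arm moves only by the tool jog_arm, never from a script. Its argument "series" is a list of rows, each a list of 3 entries, a list of its own where there are three numbers: the shift along the tool's x, y, z in m, then the turn, a rotation vector about the tool's x, y, z in degrees, then the finger opening in m, from 0 to 0.087. A call has 1 to 10 rows; each row shifts and turns the commanded pose from where the row before left it, along the tool's axes as they then stand; what a row does not reach is not made up. A row lasts 1/8 s, in which the tool goes at most 62.5 mm and 10.7 degrees, less where a joint would pass 70% of its speed; a pose out of reach is approached as far as the arm can. A call is refused whole if a number of a shift passes 0.0625 or a number of a turn 10.7, either way. A call with a gripper value outside its range is refused whole. The fingers move at their own pace and stop on an object; the grip force is fixed at half the most. Time passes only in rows, so rows that do not move let the fingers close. It gives the time, the measured TCP pose, the force and the opening at its end, in the units of the state.
- sense(): the state, without advancing time (a new reading comes with each control period).
- capture(name): name is "scene" or "top" or "wrist"; returns the picture (480x640x3 uint8, red, green, blue); there is no depth.
- camera_info(name): a dict with "fx", "fy", "cx", "cy" (pixels), "rvec" (rotation vector, rad) and "tvec" (3), from world to camera coordinates, as OpenCV has them. Camera axes: x right, y down, z forward; pixel columns grow to the right and rows downward; lengths in m; the calibration is good to about 2 mm. A picture is of the moment at which its call begins: read the wrist's pose just before it. camera_info takes no time and is no camera call; for the wrist camera it gives the pose at the moment of the call.
- finish_job(): hands the job in, once; it reports no verdict.
The state is a dict: "time_s": time; "joints": joint angles; "joint_velocities": joint speeds; "effort": joint torques, N m; "tcp_pos": TCP position; "ee_rot": TCP orientation; "wrist_force": force on the tool from outside, world axes, zero at the start; "moment": the same for the moment, N m; "gripper_width": opening from 0.0 (shut) to 1.0 (fully open).
Only numpy, scipy, OpenCV 4.12 (cv2) and the standard library are available. Lean on these libraries where they do the work, as an engineer would, in place of code of your own. Each camera call takes 0.05 s, during which the arm holds its last target. There are 200 camera calls.

## Working session

There is one attempt and no reset: what is moved stays moved. The work goes in short steps, Python scripts to look and compute and a tool call to move; the robot and the scene stay as the last step left them, time stands still between calls to the robot, and variables do not carry over. Pictures are saved under pics/ and viewed, about 8 in all and at most 12, crops included, and the job is handed in when it is done.

Besides the shell and the picture viewer there is one more tool, called after "Emit:" as name(argument=value, ...) on one line, values as JSON. jog_arm: Moves the arm, as the interface text tells. Its arguments: {"type":"object","properties":{"series":{"type":"array","items":{"type":"array"}}},"required":["series"]}

```bash
mkdir -p pics; python3 - <<'E'
from station import *
import cv2,numpy as np
s=sense();print({k:np.round(v,3).tolist() for k,v in s.items()})
for n in("scene","top"):
    cv2.imwrite(f"pics/{n}0.png",capture(n)[:,:,::-1]);print(n,camera_info(n))
E
```

```text
{'time_s': 0.0, 'joints': [-51.989, 22.09, 0.38, -0.029, -68.411, -14.819], 'joint_velocities': [-0.141, 0.008, 0.137, -0.036, 0.0, 0.025], 'effort': [0.0, -39.066, 18.741, 4.22, 0.011, -0.0], 'tcp_pos': [0.246, -0.574, 0.221], 'ee_rot': [[-0.394, -0.001, -0.919], [0.919, 0.002, -0.394], [0.002, -1.0, 0.0]], 'wrist_force': [0.494, -0.219, -0.178], 'moment': [-0.003, 0.037, 0.008], 'gripper_width': 1.002}
scene {'fx': 460.96131303803185, 'fy': 460.96131303803185, 'cx': 317.2755406002381, 'cy': 234.39839921431164, 'rvec': array([ 2.08187599,  0.53996587, -0.27135165]), 'tvec': array([-0.4700546 , -0.12747736,  1.1146821 ])}
top {'fx': 516.3352340775889, 'fy': 516.3352340775889, 'cx': 329.0127197088822, 'cy': 244.62427684537437, 'rvec': array([ 2.16670725, -2.21408726,  0.08566269]), 'tvec': array([-0.04992069,  0.57952586,  0.8738368 ])}
```

View pics/scene0.png

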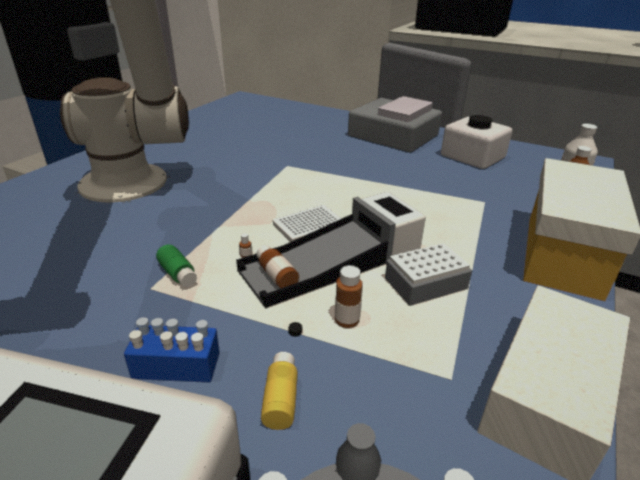

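View pics/top0.png

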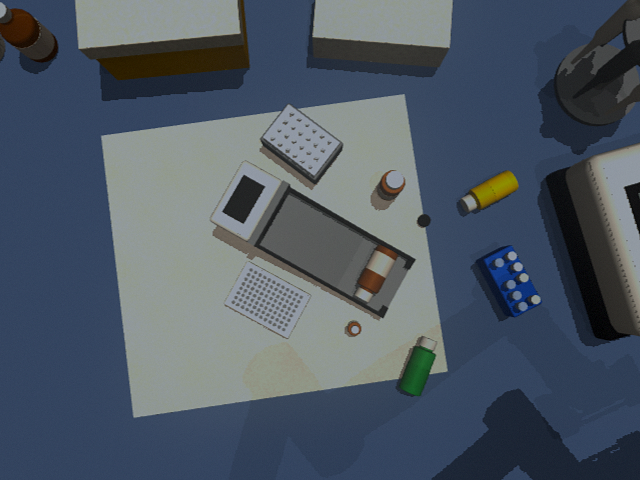

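The top view shows the dock running from about (398,290) at its low end to its housing at (250,200). These could be taken for the bottle (top-view pixels):
- amber lying in the dock (377,272)
- amber standing (392,184)
- vial (354,328)
- green (418,366)
- yellow (489,192)
- far amber (30,35)

I choose (377,272), the amber one lying on the landing. I'll check it in a close crop.

```bash
python3 - <<'E'
import cv2
a=cv2.imread("pics/top0.png")[150:350,200:440]
cv2.imwrite("pics/crop.png",cv2.resize(cv2.convertScaleAbs(a,alpha=1.3),None,fx=3.3333,fy=3,interpolation=cv2.INTER_CUBIC) if 0 else cv2.resize(cv2.convertScaleAbs(a,alpha=1.3),(720,600),interpolation=cv2.INTER_CUBIC))
E
```

```text
(no output)
```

View pics/crop.png

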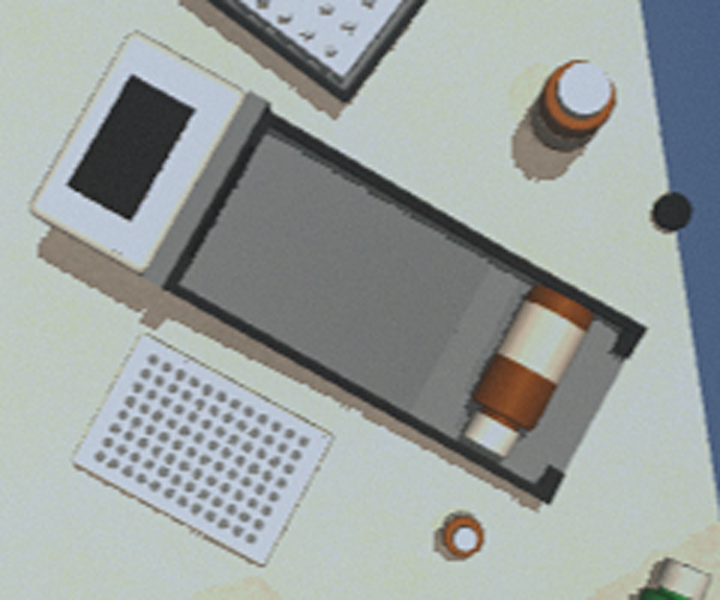

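The crop confirms it: the amber bottle with a white cap lies on the landing. The cap end is at (489,450) and the glass end at (566,296) in crop pixels. The dock corners are clear too.

```bash
cat > h.py <<'E'
from station import *
import cv2,numpy as np
from scipy.optimize import least_squares
def proj(P,n,ci=None):
    c=ci or camera_info(n);K=np.array([[c["fx"],0,c["cx"]],[0,c["fy"],c["cy"]],[0,0,1]])
    return cv2.projectPoints(np.float64(P),c["rvec"],c["tvec"],K,None)[0][:,0]
def at_z(u,z,n):
    c=camera_info(n);R=cv2.Rodrigues(c["rvec"])[0];o=-R.T@c["tvec"]
    d=R.T@[(u[0]-c["cx"])/c["fx"],(u[1]-c["cy"])/c["fy"],1];return o+d*(z-o[2])/d[2]
def RZ(a):return np.array([[np.cos(a),-np.sin(a),0],[np.sin(a),np.cos(a),0],[0,0,1]])
E
python3 - <<'E'
from h import *
cr=lambda u:np.array(u)/3+[200,150]
D=np.array([[-140,-58,26],[-140,58,26],[192,-58,80],[192,58,80],[105,-52,50],[105,52,50],[-45,-52,12],[-45,52,12]])/1e3
U=cr([[646,328],[548,505],[130,30],[30,212],[268,126],[178,286],[505,262],[415,410]])
f=lambda p:(proj(D@RZ(p[2]).T+[p[0],p[1],0],"top")-U)
w=np.array([1,1,.5,.5,.5,.5,.3,.3])[:,None]
p0=at_z(cr([370,290]),.02,"top")
r=least_squares(lambda p:(f(p)*w).ravel(),[p0[0],p0[1],np.radians(120)])
r2=[least_squares(lambda p:(f(p)*w).ravel(),[p0[0],p0[1],np.radians(a)]) for a in range(0,360,60)]
r=min(r2,key=lambda q:q.cost)
print(r.x[:2],np.degrees(r.x[2])%360,f(r.x).round(1).tolist())
a=at_z(cr([489,450]),.032,"top");b=at_z(cr([566,296]),.032,"top")
print(a,b,np.linalg.norm(a-b))
for q in(a,b):print("dock",((q-[r.x[0],r.x[1],0])@RZ(r.x[2])).round(4))
np.save("dock.npy",r.x)
for n,u in(("vial",[463,535]),("stand",[584,88]),("plate",[205,450])):
    q=at_z(cr(u),dict(vial=.045,stand=.096,plate=.015)[n],"top");print(n,q,"dock",((q-[r.x[0],r.x[1],0])@RZ(r.x[2])).round(3))
E
```

```text
[ 0.57010835 -0.06113911] 59.55334225289152 [[0.6, 0.1], [0.8, 0.5], [-0.1, -1.1], [-2.5, -0.1], [-0.2, -0.9], [-0.8, -0.5], [-3.1, -1.0], [-2.0, 1.7]]
[ 0.48208086 -0.1179369   0.032     ] [ 0.56839755 -0.16414336  0.032     ] 0.09790611485679264
dock [-0.0936  0.0471  0.032 ]
dock [-0.0897 -0.0507  0.032 ]
vial [ 0.4359709  -0.10130543  0.045     ] dock [-0.103  0.095  0.045]
stand [ 0.6755473  -0.16905069  0.096     ] dock [-0.04  -0.146  0.096]
plate [0.48505049 0.04440362 0.015     ] dock [0.048 0.127 0.015]
```

The fit agrees to about 1 px on the corners: dock origin (0.570, -0.061), yaw 59.6°. The bottle axis is at dock x ≈ -92, the measured length is 98 mm against 96, and the cap end lies about 2° downhill.

Plan: keep the tool vertical with its jaw axis along the dock's y and the fingers at w = 24 mm. Centred at y ≈ -8, both tips then bear on the glass and pass between the corner blocks.

```bash
cat >> h.py <<'E'
from scipy.spatial.transform import Rotation as Rn
def status(tx=None,ty=None,z=None):
    p=np.load("dock.npy");s=sense();R=s["ee_rot"];d=(s["tcp_pos"]-[p[0],p[1],0])@RZ(p[2])
    print("t",round(s["time_s"],2),"tcp dock mm",(d*1e3).round(1),"F dock",(np.array(s["wrist_force"])@RZ(p[2])).round(2),"w",round(s["gripper_width"],3))
    ax=RZ(p[2])[:,0];T=np.c_[RZ(p[2])[:,1],[0,0,-1],-ax]
    print("tool axes in dock",(RZ(p[2]).T@R).round(3).tolist(),"turn",Rn.from_matrix(np.array(R).T@T).as_rotvec(degrees=True).round(2))
    if tx is not None:
        g=RZ(p[2])@(np.array([tx,ty,z])/1e3)+[p[0],p[1],0]
        print("shift now",(np.array(R).T@(g-s["tcp_pos"])).round(4),"shift after turn",(T.T@(g-s["tcp_pos"])).round(4))
E
python3 -c "
from h import *
status(-150,-8,120)"
```

```text
t 0.1 tcp dock mm [-606.4   19.6  221.6] F dock [-1.25 -0.13 -0.02] w 0.998
tool axes in dock [[0.593, 0.001, -0.805], [0.805, 0.002, 0.593], [0.002, -1.0, 0.0]] turn [ 3.000e-02 -3.637e+01  1.100e-01]
shift now [ 0.2482  0.102  -0.3838] shift after turn [-0.0276  0.1016 -0.4564]
```

Emit:
jog_arm(series=[[[0, 0, 0], [0, -9.1, 0], 0.024], [[0, 0, 0], [0, -9.1, 0], 0.024], [[0, 0, 0], [0, -9.1, 0], 0.024], [[0, 0, 0], [0, -9.1, 0], 0.024], [[-0.0046, 0, -0.057], [0, 0, 0], 0.024], [[-0.0046, 0, -0.057], [0, 0, 0], 0.024], [[-0.0046, 0, -0.057], [0, 0, 0], 0.024], [[-0.0046, 0, -0.057], [0, 0, 0], 0.024], [[-0.0046, 0, -0.057], [0, 0, 0], 0.024], [[0, 0, 0], [0, 0, 0], 0.024]])

```text
time_s: 1.35
tcp_pos: [0.4119, -0.3375, 0.2224]
ee_rot: [[-0.865, -0.0, -0.501], [0.501, 0.001, -0.865], [0.0, -1.0, -0.0]]
wrist_force: [1.0, -0.6, -0.3]
gripper_width: 0.274
```

```bash
python3 -c "
from h import *
status(-150,-8,120)"
```

```text
t 1.35 tcp dock mm [-318.4   -3.7  222.4] F dock [-0.05 -1.16 -0.3 ] w 0.274
tool axes in dock [[-0.006, 0.0, -1.0], [1.0, 0.0, -0.006], [0.0, -1.0, -0.0]] turn [0.02 0.35 0.02]
shift now [-0.0054  0.1024 -0.1683] shift after turn [-0.0043  0.1024 -0.1684]
```

Emit:
jog_arm(series=[[[-0.001, 0, -0.045], [0, 0.35, 0], 0.024], [[-0.001, 0, -0.045], [0, 0, 0], 0.024], [[-0.001, 0, -0.045], [0, 0, 0], 0.024], [[-0.001, 0.03, -0.023], [0, 0, 0], 0.024], [[0, 0.045, 0], [0, 0, 0], 0.024], [[0, 0.045, 0], [0, 0, 0], 0.024], [[0, 0.042, 0], [0, 0, 0], 0.024], [[0, 0, 0], [0, 0, 0], 0.024], [[0, 0, 0], [0, 0, 0], 0.024]])

```text
time_s: 2.48
tcp_pos: [0.4953, -0.2072, 0.0618]
ee_rot: [[-0.859, 0.002, -0.511], [0.511, -0.001, -0.859], [-0.002, -1.0, -0.0]]
wrist_force: [-0.1, -0.6, 0.4]
gripper_width: 0.274
```

```bash
python3 - <<'E'
from h import *
status(-150,-8,24)
cv2.imwrite("pics/scene1.png",capture("scene")[:,:,::-1]);a=capture("top")[:,:,::-1]
s=cv2.imread("pics/scene1.png")[180:340,170:430]
cv2.imwrite("pics/pair1.png",cv2.resize(np.vstack([cv2.resize(a[170:350,200:460],(520,300)),cv2.resize(s,(520,300))]),(520,600)))
E
```

```text
t 2.48 tcp dock mm [-163.8   -9.5   61.8] F dock [-0.54 -0.2   0.37] w 0.274
tool axes in dock [[0.005, 0.0, -1.0], [1.0, -0.002, 0.005], [-0.002, -1.0, -0.0]] turn [ 0.02 -0.31 -0.12]
shift now [ 0.0016  0.0378 -0.0138] shift after turn [ 0.0015  0.0378 -0.0138]
```

View pics/pair1.png

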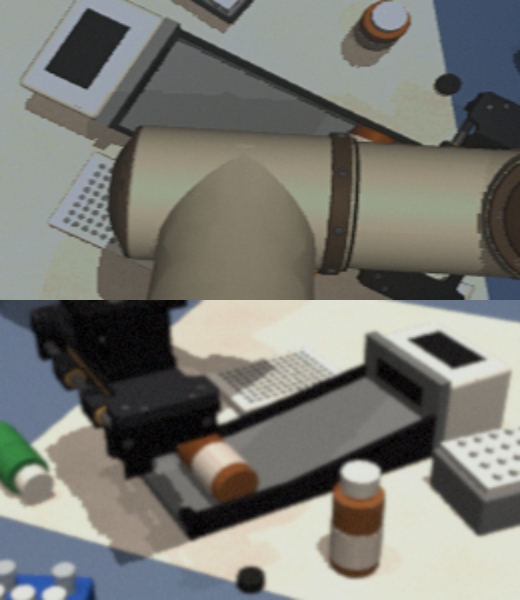

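The top view is blocked by the arm. The scene view shows both fingers just off the low end of the dock, behind the bottle, with the cap end towards the robot. I'll descend and close in.

Emit:
jog_arm(series=[[[0.001, 0.02, 0], [0, -0.3, -0.1], 0.024], [[0.0, 0.018, 0], [0, 0, 0], 0.024], [[0, 0, -0.008], [0, 0, 0], 0.024], [[0, 0, -0.008], [0, 0, 0], 0.024], [[0, 0, -0.006], [0, 0, 0], 0.024], [[0, 0, -0.004], [0, 0, 0], 0.024], [[0, 0, -0.003], [0, 0, 0], 0.024], [[0, 0, -0.002], [0, 0, 0], 0.024], [[0, 0, -0.002], [0, 0, 0], 0.024], [[0, 0, 0], [0, 0, 0], 0.024]])

```text
time_s: 3.82
tcp_pos: [0.5101, -0.1774, 0.0225]
ee_rot: [[-0.862, -0.002, -0.507], [0.507, 0.001, -0.862], [0.002, -1.0, 0.0]]
wrist_force: [-0.2, 1.3, 0.3]
gripper_width: 0.278
```

```bash
python3 - <<'E'
from h import *
status(-121,-8,24)
s=capture("scene")[180:340,170:430,::-1]
w=capture("wrist")[:,:,::-1]
cv2.imwrite("pics/pair2.png",np.vstack([cv2.resize(s,(480,296)),cv2.resize(w,(480,304))]))
E
```

```text
t 3.83 tcp dock mm [-130.7   -7.2   22.5] F dock [1.04 0.82 0.35] w 0.278
tool axes in dock [[0.0, -0.0, -1.0], [1.0, 0.002, 0.0], [0.002, -1.0, 0.0]] turn [-0.   -0.01  0.1 ]
shift now [-0.0008 -0.0015 -0.0097] shift after turn [-0.0008 -0.0015 -0.0097]
```

View pics/pair2.png

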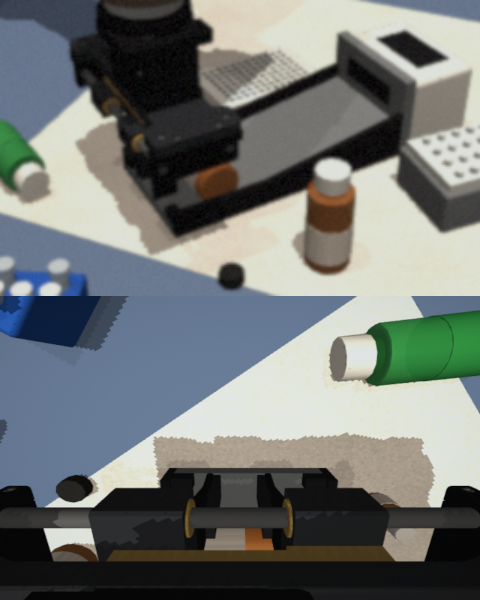

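The fingers are down inside the dock and behind the bottle, with no contact force. The wrist view shows the bottle just ahead, between the fingers. Now a slow approach to contact.

Emit:
jog_arm(series=[[[0, -0.001, -0.0015], [0, 0, 0.1], 0.024], [[0, -0.0005, -0.0015], [0, 0, 0], 0.024], [[0, 0, -0.0015], [0, 0, 0], 0.024], [[0, 0, -0.0015], [0, 0, 0], 0.024], [[0, 0, -0.0015], [0, 0, 0], 0.024], [[0, 0, -0.0015], [0, 0, 0], 0.024], [[0, 0, -0.0015], [0, 0, 0], 0.024], [[0, 0, -0.0015], [0, 0, 0], 0.024], [[0, 0, -0.0015], [0, 0, 0], 0.024], [[0, 0, -0.0015], [0, 0, 0], 0.024]])

```text
time_s: 5.18
tcp_pos: [0.5177, -0.1644, 0.0241]
ee_rot: [[-0.862, -0.0, -0.507], [0.507, 0.0, -0.862], [0.0, -1.0, -0.0]]
wrist_force: [-0.4, 0.5, -1.5]
gripper_width: 0.277
```

```bash
python3 - <<'E'
from h import *
status(-121,-8,24)
E
```

```text
t 5.17 tcp dock mm [-115.6   -7.2   24.1] F dock [ 0.21  0.63 -1.47] w 0.277
tool axes in dock [[0.0, 0.0, -1.0], [1.0, 0.0, 0.0], [0.0, -1.0, -0.0]] turn [ 0.   -0.01  0.  ]
shift now [-0.0008  0.0001  0.0054] shift after turn [-0.0008  0.0001  0.0054]
```

Emit:
jog_arm(series=[[[0, 0, -0.0018], [0, 0, 0], 0.024], [[0, 0, -0.0018], [0, 0, 0], 0.024], [[0, 0, -0.0018], [0, 0, 0], 0.024], [[0, 0, -0.0018], [0, 0, 0], 0.024], [[0, 0, -0.0018], [0, 0, 0], 0.024], [[0, 0, -0.0018], [0, 0, 0], 0.024], [[0, 0, -0.0018], [0, 0, 0], 0.024], [[0, 0, -0.0018], [0, 0, 0], 0.024], [[0, 0, -0.0018], [0, 0, 0], 0.024], [[0, 0, -0.0018], [0, 0, 0], 0.024]])

```text
time_s: 6.42
tcp_pos: [0.5269, -0.1489, 0.024]
ee_rot: [[-0.862, -0.0, -0.507], [0.507, 0.0, -0.862], [0.0, -1.0, 0.0]]
wrist_force: [0.5, 0.3, 0.1]
gripper_width: 0.273
```

```bash
python3 - <<'E'
from h import *
status(-80,-8,24)
s=capture("scene")[180:340,170:430,::-1]
cv2.imwrite("pics/s3.png",cv2.resize(s,(780,480)))
E
```

```text
t 6.42 tcp dock mm [-97.6  -7.2  24. ] F dock [ 0.55 -0.31  0.08] w 0.273
tool axes in dock [[0.0, -0.0, -1.0], [1.0, 0.0, 0.0], [0.0, -1.0, 0.0]] turn [-0.   -0.01  0.  ]
shift now [-0.0008  0.     -0.0176] shift after turn [-0.0008  0.     -0.0176]
```

View pics/s3.png

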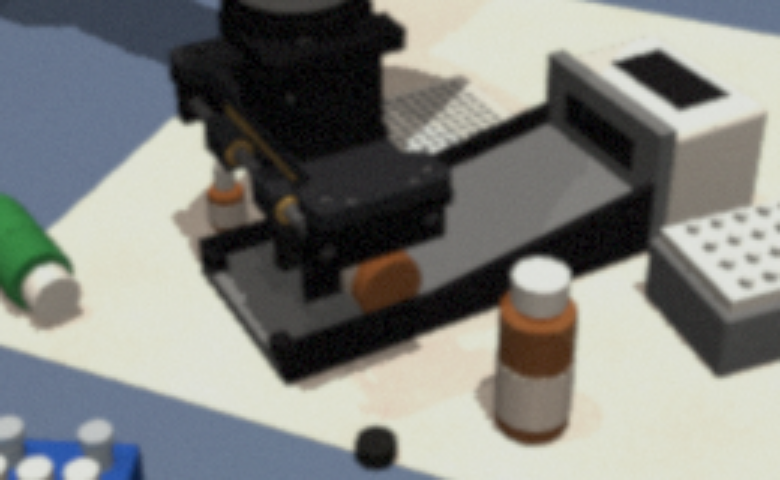

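```bash
python3 - <<'E'
from h import *
p=np.load("dock.npy")
for u in([387,282],[385,284]):
  q=at_z([170+u[0]/3,180+u[1]/3],.032,"scene");print(((q-[p[0],p[1],0])@RZ(p[2])).round(4))
E
```

```text
[-0.0648 -0.0443  0.032 ]
[-0.0666 -0.0453  0.032 ]
```

The scene view shows the near finger at the glass. The axis measures x ≈ -66, and contact geometry predicts -68, so the fingers are right behind it. I'll continue to the ramp foot.

Emit:
jog_arm(series=[[[0, 0, -0.0016], [0, 0, 0], 0.024], [[0, 0, -0.0016], [0, 0, 0], 0.024], [[0, 0, -0.0016], [0, 0, 0], 0.024], [[0, 0, -0.0016], [0, 0, 0], 0.024], [[0, 0, -0.0016], [0, 0, 0], 0.024], [[0, 0, -0.0016], [0, 0, 0], 0.024], [[0, 0, -0.0016], [0, 0, 0], 0.024], [[0, 0, -0.0016], [0, 0, 0], 0.024], [[0, 0, -0.0016], [0, 0, 0], 0.024], [[0, 0, -0.0016], [0, 0, 0], 0.024]])

```text
time_s: 7.72
tcp_pos: [0.535, -0.1351, 0.0241]
ee_rot: [[-0.862, 0.0, -0.507], [0.507, 0.0, -0.862], [-0.0, -1.0, -0.0]]
wrist_force: [0.1, 0.1, 0.3]
gripper_width: 0.275
```

Emit:
jog_arm(series=[[[0, -0.0003, -0.0018], [0, 0, 0], 0.024], [[0, -0.0003, -0.0018], [0, 0, 0], 0.024], [[0, -0.0003, -0.0018], [0, 0, 0], 0.024], [[0, -0.0003, -0.0018], [0, 0, 0], 0.024], [[0, -0.0003, -0.0018], [0, 0, 0], 0.024], [[0, -0.0003, -0.0018], [0, 0, 0], 0.024], [[0, -0.0003, -0.0018], [0, 0, 0], 0.024], [[0, -0.0003, -0.0018], [0, 0, 0], 0.024], [[0, -0.0003, -0.0018], [0, 0, 0], 0.024], [[0, -0.0003, -0.0018], [0, 0, 0], 0.024]])

```text
time_s: 8.98
tcp_pos: [0.5441, -0.1196, 0.0271]
ee_rot: [[-0.862, -0.0, -0.507], [0.507, -0.0, -0.862], [0.0, -1.0, 0.0]]
wrist_force: [0.3, -1.4, 1.3]
gripper_width: 0.275
```

```bash
python3 - <<'E'
from h import *
status(-45,-8,30)
s=capture("scene")[180:340,170:430,::-1]
cv2.imwrite("pics/s4.png",cv2.resize(s,(780,480)))
E
```

```text
t 8.97 tcp dock mm [-63.6  -7.2  27.1] F dock [-1.07 -0.92  1.33] w 0.275
tool axes in dock [[0.0, -0.0, -1.0], [1.0, 0.0, 0.0], [0.0, -1.0, 0.0]] turn [-0.   -0.01  0.  ]
shift now [-0.0008 -0.0029 -0.0186] shift after turn [-0.0008 -0.0029 -0.0186]
```

View pics/s4.png

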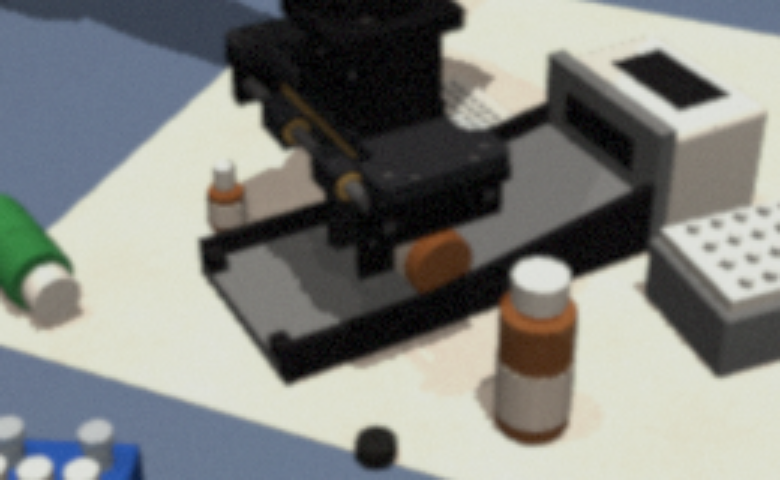

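The bottle is on the ramp at (437,260) in the crop, with both fingers behind it. I'll continue up the slope.

Emit:
jog_arm(series=[[[0, -0.00032, -0.002], [0, 0, 0], 0.024], [[0, -0.00032, -0.002], [0, 0, 0], 0.024], [[0, -0.00032, -0.002], [0, 0, 0], 0.024], [[0, -0.00032, -0.002], [0, 0, 0], 0.024], [[0, -0.00032, -0.002], [0, 0, 0], 0.024], [[0, -0.00032, -0.002], [0, 0, 0], 0.024], [[0, -0.00032, -0.002], [0, 0, 0], 0.024], [[0, -0.00032, -0.002], [0, 0, 0], 0.024], [[0, -0.00032, -0.002], [0, 0, 0], 0.024], [[0, -0.00032, -0.002], [0, 0, 0], 0.024]])

```text
time_s: 10.28
tcp_pos: [0.5542, -0.1024, 0.0303]
ee_rot: [[-0.862, -0.0, -0.507], [0.507, 0.0, -0.862], [0.0, -1.0, 0.0]]
wrist_force: [-1.5, -1.1, 1.0]
gripper_width: 0.276
```

Emit:
jog_arm(series=[[[0, -0.00032, -0.002], [0, 0, 0], 0.024], [[0, -0.00032, -0.002], [0, 0, 0], 0.024], [[0, -0.00032, -0.002], [0, 0, 0], 0.024], [[0, -0.00032, -0.002], [0, 0, 0], 0.024], [[0, -0.00032, -0.002], [0, 0, 0], 0.024], [[0, -0.00032, -0.002], [0, 0, 0], 0.024], [[0, -0.00032, -0.002], [0, 0, 0], 0.024], [[0, -0.00032, -0.002], [0, 0, 0], 0.024], [[0, -0.00032, -0.002], [0, 0, 0], 0.024], [[0, -0.00032, -0.002], [0, 0, 0], 0.024]])

```text
time_s: 11.52
tcp_pos: [0.5644, -0.0851, 0.0335]
ee_rot: [[-0.862, -0.0, -0.507], [0.507, 0.0, -0.862], [0.0, -1.0, 0.0]]
wrist_force: [-1.4, -1.8, 1.4]
gripper_width: 0.274
```

```bash
python3 - <<'E'
from h import *
status(35,-8,42)
s=capture("scene")[160:320,220:480,::-1]
cv2.imwrite("pics/s5.png",cv2.resize(s,(780,480)))
E
```

```text
t 11.53 tcp dock mm [-23.6  -7.2  33.5] F dock [-2.25  0.34  1.4 ] w 0.274
tool axes in dock [[0.0, -0.0, -1.0], [1.0, 0.0, 0.0], [0.0, -1.0, 0.0]] turn [-0.   -0.01  0.  ]
shift now [-0.0008 -0.0085 -0.0586] shift after turn [-0.0008 -0.0085 -0.0586]
```

View pics/s5.png

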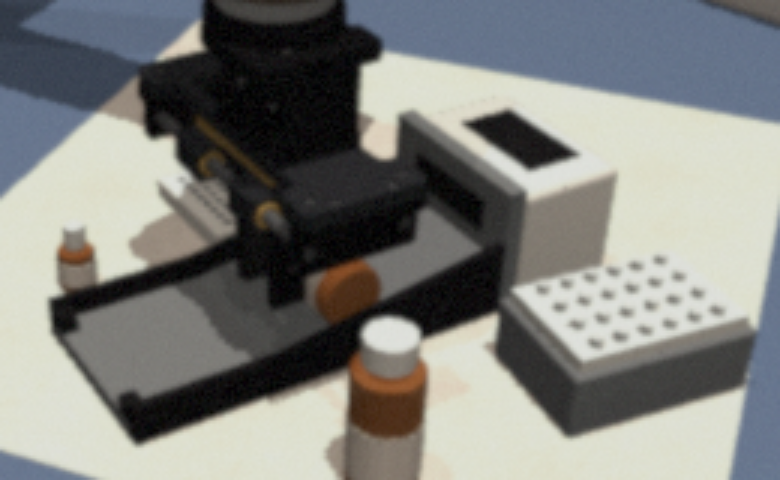

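The bottle sits tight against the fingers at (348,292) in the crop, with a steady push of about 2 N. I'll carry on.

Emit:
jog_arm(series=[[[0, -0.00032, -0.002], [0, 0, 0], 0.024], [[0, -0.00032, -0.002], [0, 0, 0], 0.024], [[0, -0.00032, -0.002], [0, 0, 0], 0.024], [[0, -0.00032, -0.002], [0, 0, 0], 0.024], [[0, -0.00032, -0.002], [0, 0, 0], 0.024], [[0, -0.00032, -0.002], [0, 0, 0], 0.024], [[0, -0.00032, -0.002], [0, 0, 0], 0.024], [[0, -0.00032, -0.002], [0, 0, 0], 0.024], [[0, -0.00032, -0.002], [0, 0, 0], 0.024], [[0, -0.00032, -0.002], [0, 0, 0], 0.024]])

```text
time_s: 12.82
tcp_pos: [0.5745, -0.0678, 0.0367]
ee_rot: [[-0.862, -0.0, -0.507], [0.507, -0.0, -0.862], [0.0, -1.0, 0.0]]
wrist_force: [-0.8, -1.8, 1.7]
gripper_width: 0.279
```

Emit:
jog_arm(series=[[[0, -0.00032, -0.002], [0, 0, 0], 0.024], [[0, -0.00032, -0.002], [0, 0, 0], 0.024], [[0, -0.00032, -0.002], [0, 0, 0], 0.024], [[0, -0.00032, -0.002], [0, 0, 0], 0.024], [[0, -0.00032, -0.002], [0, 0, 0], 0.024], [[0, -0.00032, -0.002], [0, 0, 0], 0.024], [[0, -0.00032, -0.002], [0, 0, 0], 0.024], [[0, -0.00032, -0.002], [0, 0, 0], 0.024], [[0, -0.00032, -0.002], [0, 0, 0], 0.024], [[0, -0.00032, -0.002], [0, 0, 0], 0.024]])

```text
time_s: 14.08
tcp_pos: [0.5847, -0.0506, 0.0399]
ee_rot: [[-0.862, -0.0, -0.507], [0.507, -0.0, -0.862], [0.0, -1.0, 0.0]]
wrist_force: [-0.6, -2.0, 2.4]
gripper_width: 0.273
```

Emit:
jog_arm(series=[[[0, -0.00032, -0.002], [0, 0, 0], 0.024], [[0, -0.00032, -0.002], [0, 0, 0], 0.024], [[0, -0.00032, -0.002], [0, 0, 0], 0.024], [[0, -0.00032, -0.002], [0, 0, 0], 0.024], [[0, -0.00032, -0.002], [0, 0, 0], 0.024], [[0, -0.00032, -0.002], [0, 0, 0], 0.024], [[0, -0.00032, -0.002], [0, 0, 0], 0.024], [[0, -0.00032, -0.002], [0, 0, 0], 0.024], [[0, -0.00032, -0.002], [0, 0, 0], 0.024], [[0, -0.00032, -0.002], [0, 0, 0], 0.024]])

```text
time_s: 15.32
tcp_pos: [0.5948, -0.0334, 0.0431]
ee_rot: [[-0.862, -0.0, -0.507], [0.507, -0.0, -0.862], [0.0, -1.0, 0.0]]
wrist_force: [-0.8, -1.1, 2.2]
gripper_width: 0.275
```

```bash
python3 - <<'E'
from h import *
status(55,-8,46)
s=capture("scene")[160:320,220:480,::-1]
cv2.imwrite("pics/s6.png",cv2.resize(s,(780,480)))
E
```

```text
t 15.32 tcp dock mm [36.4 -7.2 43.1] F dock [-1.37  0.17  2.19] w 0.275
tool axes in dock [[0.0, -0.0, -1.0], [1.0, 0.0, 0.0], [0.0, -1.0, 0.0]] turn [-0.   -0.01  0.  ]
shift now [-0.0008 -0.0029 -0.0186] shift after turn [-0.0008 -0.0029 -0.0186]
```

View pics/s6.png

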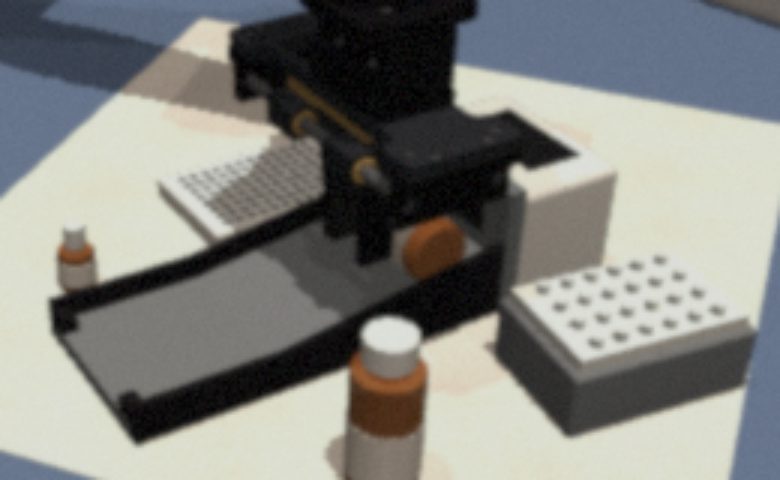

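It's about 19 mm short of the stop and still firmly against the fingers. I'll slow down.

Emit:
jog_arm(series=[[[0, -0.00024, -0.0015], [0, 0, 0], 0.024], [[0, -0.00024, -0.0015], [0, 0, 0], 0.024], [[0, -0.00024, -0.0015], [0, 0, 0], 0.024], [[0, -0.00024, -0.0015], [0, 0, 0], 0.024], [[0, -0.00024, -0.0015], [0, 0, 0], 0.024], [[0, -0.0002, -0.0012], [0, 0, 0], 0.024], [[0, -0.0002, -0.0012], [0, 0, 0], 0.024], [[0, -0.0002, -0.0012], [0, 0, 0], 0.024], [[0, -0.00016, -0.001], [0, 0, 0], 0.024], [[0, -0.00016, -0.001], [0, 0, 0], 0.024]])

```text
time_s: 16.62
tcp_pos: [0.6014, -0.0221, 0.0452]
ee_rot: [[-0.862, -0.0, -0.507], [0.507, 0.0, -0.862], [0.0, -1.0, -0.0]]
wrist_force: [-1.4, -1.5, 2.3]
gripper_width: 0.275
```

```bash
python3 - <<'E'
from h import *
status(55,-8,46)
E
```

```text
t 16.62 tcp dock mm [49.5 -7.2 45.2] F dock [-1.98  0.41  2.34] w 0.275
tool axes in dock [[0.0, 0.0, -1.0], [1.0, 0.0, 0.0], [0.0, -1.0, -0.0]] turn [ 0.   -0.01  0.  ]
shift now [-0.0008 -0.0008 -0.0055] shift after turn [-0.0008 -0.0008 -0.0055]
```

Emit:
jog_arm(series=[[[0, -0.0001, -0.0007], [0, 0, 0], 0.024], [[0, -0.0001, -0.0007], [0, 0, 0], 0.024], [[0, -0.0001, -0.0007], [0, 0, 0], 0.024], [[0, -0.0001, -0.0006], [0, 0, 0], 0.024], [[0, -0.0001, -0.0005], [0, 0, 0], 0.024]])

```text
time_s: 17.25
tcp_pos: [0.603, -0.0194, 0.0457]
ee_rot: [[-0.862, -0.0, -0.507], [0.507, 0.0, -0.862], [0.0, -1.0, 0.0]]
wrist_force: [-1.1, -2.0, 2.0]
gripper_width: 0.274
```

Emit:
jog_arm(series=[[[0, 0, -0.0004], [0, 0, 0], 0.024], [[0, -0.0001, -0.0004], [0, 0, 0], 0.024], [[0, 0, -0.0004], [0, 0, 0], 0.024]])

```text
time_s: 17.62
tcp_pos: [0.6036, -0.0184, 0.0458]
ee_rot: [[-0.862, 0.0, -0.507], [0.507, -0.0, -0.862], [-0.0, -1.0, 0.0]]
wrist_force: [0.1, -1.6, 1.6]
gripper_width: 0.275
```

```bash
python3 - <<'E'
from h import *
status(55,-8,46)
E
```

```text
t 17.62 tcp dock mm [53.8 -7.2 45.8] F dock [-1.35 -0.92  1.64] w 0.275
tool axes in dock [[0.0, -0.0, -1.0], [1.0, -0.0, 0.0], [-0.0, -1.0, 0.0]] turn [-0.   -0.01 -0.  ]
shift now [-0.0008 -0.0002 -0.0012] shift after turn [-0.0008 -0.0002 -0.0012]
```

Emit:
jog_arm(series=[[[0, 0, -0.0004], [0, 0, 0], 0.024], [[0, 0, -0.0004], [0, 0, 0], 0.024], [[0, 0, -0.0004], [0, 0, 0], 0.024]])

```text
time_s: 18.0
tcp_pos: [0.6042, -0.0173, 0.0457]
ee_rot: [[-0.862, -0.0, -0.507], [0.507, 0.0, -0.862], [0.0, -1.0, 0.0]]
wrist_force: [-0.1, -1.8, 0.5]
gripper_width: 0.273
```

Emit:
jog_arm(series=[[[0, 0, -0.0004], [0, 0, 0], 0.024], [[0, 0, -0.0004], [0, 0, 0], 0.024]])

```text
time_s: 18.25
tcp_pos: [0.6046, -0.0167, 0.0458]
ee_rot: [[-0.862, -0.0, -0.507], [0.507, 0.0, -0.862], [0.0, -1.0, -0.0]]
wrist_force: [-0.8, -1.3, 1.4]
gripper_width: 0.279
```

```bash
python3 - <<'E'
from h import *
status(55,-8,46)
E
```

```text
t 18.25 tcp dock mm [55.8 -7.2 45.8] F dock [-1.52  0.07  1.37] w 0.279
tool axes in dock [[0.0, 0.0, -1.0], [1.0, 0.0, 0.0], [0.0, -1.0, -0.0]] turn [ 0.   -0.01  0.  ]
shift now [-0.0008 -0.0002  0.0008] shift after turn [-0.0008 -0.0002  0.0008]
```

Emit:
jog_arm(series=[[[0, 0, -0.0004], [0, 0, 0], 0.024], [[0, 0, -0.0004], [0, 0, 0], 0.024], [[0, 0, -0.0004], [0, 0, 0], 0.024]])

```text
time_s: 18.62
tcp_pos: [0.6051, -0.0158, 0.0458]
ee_rot: [[-0.862, -0.0, -0.507], [0.507, -0.0, -0.862], [0.0, -1.0, 0.0]]
wrist_force: [-0.7, -4.1, 1.0]
gripper_width: 0.276
```

```bash
python3 - <<'E'
from h import *
status(55,-8,46)
s=capture("scene")[190:270,330:460,::-1]
cv2.imwrite("pics/s7.png",cv2.convertScaleAbs(cv2.resize(s,(780,480),interpolation=cv2.INTER_CUBIC),alpha=1.6))
E
```

```text
t 18.62 tcp dock mm [56.8 -7.2 45.8] F dock [-3.89 -1.43  1.01] w 0.276
tool axes in dock [[0.0, -0.0, -1.0], [1.0, 0.0, 0.0], [0.0, -1.0, 0.0]] turn [-0.03 -0.01  0.01]
shift now [-0.0008 -0.0002  0.0018] shift after turn [-0.0008 -0.0002  0.0018]
```

View pics/s7.png

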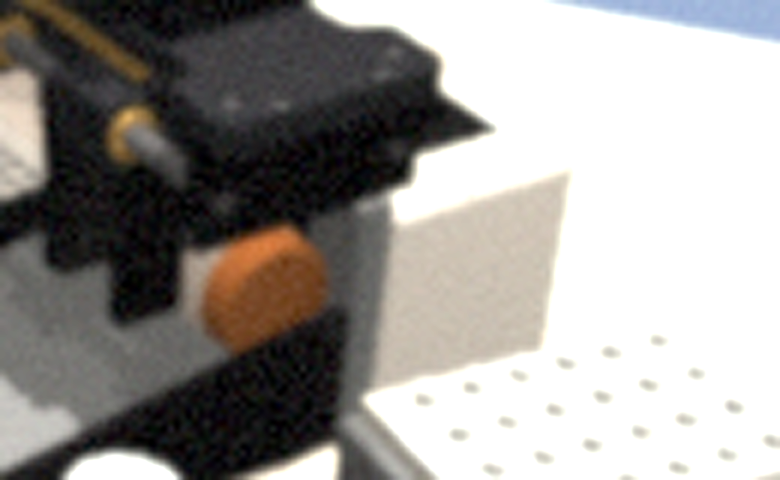

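The bottle's far edge is at the stop plate (325,285 in the crop) and the force has begun to rise. I'll seat it gently.

Emit:
jog_arm(series=[[[0, 0, -0.0003], [0, 0, 0], 0.024], [[0, 0, -0.0003], [0, 0, 0], 0.024], [[0, 0, 0], [0, 0, 0], 0.024]])

```text
time_s: 19.05
tcp_pos: [0.6051, -0.0158, 0.0458]
ee_rot: [[-0.862, -0.001, -0.507], [0.507, -0.001, -0.862], [0.001, -1.0, 0.001]]
wrist_force: [-1.8, -4.9, 3.1]
gripper_width: 0.278
```

```bash
python3 - <<'E'
from h import *
status()
print(sense()["moment"])
E
```

```text
t 19.05 tcp dock mm [56.8 -7.1 45.8] F dock [-5.17 -0.92  3.1 ] w 0.278
tool axes in dock [[0.0, -0.001, -1.0], [1.0, 0.001, 0.0], [0.001, -1.0, 0.001]] turn [-0.07 -0.02  0.04]
[-1.44403595  0.71001285 -0.04684299]
```

Emit:
jog_arm(series=[[[0, 0, -0.0003], [0, 0, 0], 0.024], [[0, 0, 0], [0, 0, 0], 0.024], [[0, 0, 0], [0, 0, 0], 0.024], [[0, 0, 0], [0, 0, 0], 0.024]])

```text
time_s: 19.55
tcp_pos: [0.605, -0.0157, 0.0458]
ee_rot: [[-0.862, -0.002, -0.507], [0.507, -0.001, -0.862], [0.001, -1.0, 0.002]]
wrist_force: [-2.3, -5.3, 2.8]
gripper_width: 0.278
```

```bash
python3 - <<'E'
from h import *
status()
t=capture("top")[170:310,210:400,::-1];w=capture("wrist")[240:,100:540,::-1]
cv2.imwrite("pics/s8.png",cv2.convertScaleAbs(np.vstack([cv2.resize(t,(460,339),interpolation=cv2.INTER_CUBIC),cv2.resize(w,(460,251))]),alpha=1.5))
E
```

```text
t 19.55 tcp dock mm [56.8 -7.1 45.8] F dock [-5.69 -0.7   2.78] w 0.278
tool axes in dock [[0.0, -0.002, -1.0], [1.0, 0.001, 0.0], [0.001, -1.0, 0.002]] turn [-0.1  -0.03  0.05]
```

View pics/s8.png

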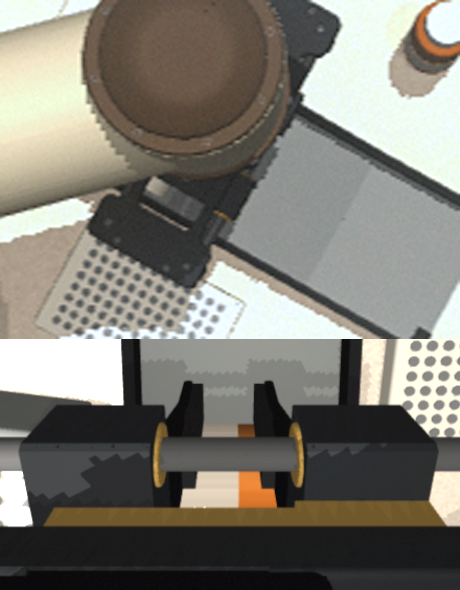

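```bash
python3 - <<'E'
from h import *
status(); print(sense()["moment"].round(3)); finish_job()
E
```

```text
t 19.65 tcp dock mm [56.9 -7.1 45.8] F dock [-5.93 -1.19  2.85] w 0.276
tool axes in dock [[0.0, -0.002, -1.0], [1.0, 0.001, 0.0], [0.001, -1.0, 0.002]] turn [-0.09 -0.03  0.05]
[-1.581  0.694  0.028]
the job is handed in; nothing more can be done
```

I pushed the amber bottle slowly up the ramp to the upright stop and handed the job in at 19.7 s with the fingers still holding it there. Both fingertips stayed behind the glass body at 13–16 mm/s, slowing to about 3 mm/s at the end. I did not pinch or lift it.

**At the stop:** In the last readings the tool had stopped advancing at dock x = 56.9 mm, about 1 mm past my estimate, which is within calibration error. The push on the stop was steady at about 6 N. The twist on the tool about the vertical was near zero, which suggests both fingers share the load and the bottle lies square.

**Other objects:** The bench objects that were visible in the later pictures looked unmoved.

**Not checked:** I could not see the cap end at the stop because the gripper hid it. Squareness there rests on the force readings and the one end I could see.

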